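# Draw a shelf end panel home with its cam lock

## Robot

A 6-joint arm with a two-finger parallel gripper is mounted at the origin on the work surface. World frame = base frame: x ahead of the robot, y to its left, z up, the work surface at z = 0. Lengths are in m, angles in rad, forces in N, time in s.
With the tool pointing down it reaches from about 0.225 to 0.875 m from the base axis. Payload 3.4 kg.
Tool frame: the origin (TCP) lies midway between the tips of the shut fingers; the grasp point (between the pads) lies 19 mm behind it; z points along the fingers, y is the line along which they close (so a half turn about z gives the same grasp; the last joint's range is limited). The gripper opens to 85 mm and grips with 20 to 120 N. Pads are 22 mm wide; open, the fingers measure 114 mm over their backs; the gripper's body (76 mm by 85 mm) begins 54 mm behind the grasp point. The pads swing forward as they close: fully open they stand 13 mm farther back than shut.
Start: joints at [1.215, 0.276, 1.505, -0, 1.361, -0.121], TCP at [0.134, 0.559, 0.231] pointing down, gripper open.
Joint ranges: [-2.89, 2.89], [-0.75, 2.08], [0.22, 2.7], [-1.18, 4.32], [0.11, 2.71], [-2.7, 2.7]. Speed limits (rad/s): [2.57, 2.57, 3.14, 3.14, 3.14, 3.14].

## Interface

Orientations are given as a unit quaternion [w, x, y, z].
In Python, from rig import * gives the robot as it stands.
- The arm moves only by the tool apply_moves, never from a script. Its argument "steps" is one flat list of numbers, 4 for each row, row after row: the shift along the world's x, y, z in cm, then the turn about the world's z in degrees. A call has 1 to 8 rows; each row is the pose to reach, as a shift and turn from the pose commanded when the call began; what a row does not reach only later rows make up. A row lasts 1/12 s, in which the tool goes at most 41.7 mm and 7.16 degrees, less where a joint would pass 70% of its speed; a pose out of reach is approached as far as the arm can. A call with a gripper value outside its range is refused whole. "jaw" is the closure in counts, from 0 (fully open) to 255 (shut), set as the call begins (left out, the last holds). The fingers move at their own pace and stop on an object; "newtons" is the grip in N (left out, the last holds). Time passes only in rows, so rows that repeat a pose let the fingers close. It gives the time, the measured TCP pose, the force, the opening and the grip force at its end, in the units of the state.
- get_state(): the state, without advancing time (a new reading comes with each control period).
- get_image(name): name is "side" or "top"; returns the picture (400x640x3 uint8, red, green, blue); there is no depth.
- calibration(name): a dict with "fx", "fy", "cx", "cy" (pixels), "xyz" and "rotation" of the camera in the world. Camera axes: x right, y up, looking along -z (the intrinsics and any distortion apply to the point x, -y, -z); pixel columns grow to the right and rows downward; lengths in m; the calibration is good to about 2 mm. A picture is of the moment at which its call begins. calibration takes no time and is no camera call.
- sign_off(): hands the job in; it is judged then, once.
The state is a dict: "clock": time; "qpos": joint angles; "qd": joint speeds; "effort": joint torques, N m; "position": TCP position; "ee_rot": TCP orientation; "contact_force": force on the tool from outside, world axes, zero at the start; "moment": the same for the moment, N m; "width": finger opening in m; "gripper_force": force on a finger pad.
Only numpy, scipy, OpenCV 4.12 (cv2) and the standard library are available. Lean on these libraries where they do the work, as an engineer would, in place of code of your own. Each camera call takes 0.05 s, during which the arm holds its last target. There are 200 camera calls.

## Task

Take the wide-bladed screwdriver from its wooden block and seat its blade in the slot of the metal cam lock in the shelf board. Turn the lock clockwise (seen from above) with the driver until it has drawn the standing end panel up tight against the board and holds it there, stopping as soon as it binds: press gently, do not force the lock and do not push or hold the panel by hand. Then put the driver back in its block, hanging upright as before, and leave everything else where it is.

Things in the scene. Friction and masses are not known exactly. Their poses are not given: they have to be found in the camera images.
- board: flat-pack shelf board of pale wood lying fixed on the counter, 134 x 160 x 36 mm thick. Origin: on the counter, under the nominal centre of its cam seat (a 35 mm round hole in its top). x points level to the end panel: the edge that meets the panel is at x = 34 mm, the other at x = -100 mm; it reaches 80 mm to either side in y.
- cam: cam lock: bare metal disc 30 mm across in the board's round hole, flush with the board's top. Origin: centre of its top face, 36 mm above the counter, on its upright turning axis, up to 2 mm off nominal along the board's x. Turned clockwise (seen from above) its hidden jaws draw the bolt in at about 7 mm per rad. The panel meets the board 0.6 to 1.3 rad from the start; the end of travel is about 1.5 rad.
- cam_slot (a point): centre of the floor of the cam's one straight slot, 8 mm below the disc's top face. The slot runs along x through the disc's centre: 22 mm long, 5.2 mm wide, closed at both ends. Turning moment: 0.05 to 0.1 N m of friction while loose; once the panel meets the board it climbs steeply, by roughly 0.07 N m for each 10 N of clamping; some 0.08 N m above the loose value is snug, twice that is forced. The cam stays where it is left.
- panel: loose end panel of pale wood standing on its long edge, 18 mm thick, 160 mm long, 70 mm high, about 0.22 kg, facing the board's edge across a gap of 1.5 to 2.5 mm. Origin: on the counter, middle of the face towards the board; x points away from the board. A ball-headed bolt reaches from it into the cam. Drawn home, its origin is at x = 34 mm in the board's frame.
- driver: stubby flat-bladed screwdriver, upright, 112 mm high, 0.1 kg. Origin: centre of the blade's end; z up the shaft. Blade 16 mm wide along x, 3.2 mm thick along y (2 mm at its end). From the blade's end up: 9 mm shaft, round black collar 32 mm across at 50 to 54 mm, square black handle 24 x 24 mm at 54 to 112 mm, faces square to x and y. It hangs in the block by its collar, blade's end 8 mm above the counter.
- driver_grip (a point): on the driver's axis in the handle, 85 mm above the blade's end: where to grip it. Axes as the driver's.
- block: wooden driver block, fixed, 80 x 80 x 58 mm high. Origin: centre of its underside.
- block_hole0 (a point): centre of the mouth of the block's round through hole, 24 mm across, in its top, 58 mm above the counter.
- lunch_jar: bystander: blue plastic insulated lunch jar, 97 mm across, 118 mm high. Origin: centre of its underside.
- glass_bowl: bystander: small glass bowl, 90 mm across, 40 mm high. Origin: centre of its underside.
- soup_spoon: bystander: ceramic soup spoon lying flat, about 135 mm long along x. Origin: underside, near its middle.
- tongs: bystander: silver spring tongs lying flat, about 255 mm long along its x. Origin: underside, near its middle.
- mug: bystander: white mug, 80 mm across, 90 mm high. Origin: centre of its underside.
- sauce_jar: bystander: amber glass jar, 64 mm across, 90 mm high. Origin: centre of its underside.
- spare_panel: bystander: second end panel, lying flat with its bolt pointing up. Origin: foot of the bolt's face.

How it is judged:
On the way, in this order (a step that is already met when the one before it is completed fails the run):
1. the driver's blade is seated in the cam's slot (z of driver in the frame of cam below -0.0045 m and horizontal distance between driver and cam below 0.006 m and angle between the x axis of driver and the x axis of cam, either way round below 0.35 rad), for 0.1 s.
2. with the driver in the slot, the cam has drawn the panel tight against the board (x of panel in the frame of board below 0.0352 m and contact force between panel and board above 3 N and z of driver in the frame of cam below -0.003 m and horizontal distance between driver and cam below 0.006 m), for 0.1 s.
At the end, for the whole second after the job is handed in: panel within 1.2 mm of the board's edge, square and upright (3 degrees), shifted sideways by under 6 mm, held by the cam with at least 3 N; driver upright in the block, collar within 5 mm of resting on its top and within 10 mm of the hole's axis, released and at rest (x of panel in the frame of board below 0.0352 m and contact force between panel and board above 3 N and y of panel in the frame of board between -0.006 and 0.006 m and angle between the x axis of panel and the x axis of board, either way round below 0.05 rad and angle between panel's own z axis and vertical below 0.05 rad and horizontal distance between driver and block_hole0 below 0.01 m and z of driver in the frame of block below 0.013 m and angle between driver's own z axis and vertical below 0.08 rad and linear speed of each of driver, panel below 0.02 m/s); the robot touches nothing.
It fails at once if the driver is pressed or forced against the cam with more than 45 N in all or against the board with more than 25 N (contact force between driver and cam above 45 N or contact force between driver and board above 25 N).
It fails at once if the lock is over-tightened: panel and board are crushed together with more than 20 N (contact force between panel and board above 20 N).
It fails at once if the robot or the driver pushes or holds the panel (contact force between any of the arm, the fingers, driver and panel above 2 N).
It fails at once if a bystander is moved by more than 20 mm (distance of any of lunch_jar, glass_bowl, soup_spoon, tongs, mug, sauce_jar, spare_panel from where it was at the start of the episode above 0.02 m).
It also fails if it takes over 70 s, if anything falls off the work surface, if the arm or the gripper's body presses on something with over 40 N, if the wrist force passes 120 N, or if a joint passes its speed limit or range.

## Working session

There is one attempt and no reset: what is moved stays moved. The work goes in short steps, Python scripts to look and compute and a tool call to move; the robot and the scene stay as the last step left them, time stands still between calls to the robot, and variables do not carry over. Pictures are saved under pics/ and viewed, at most 10 in all, crops included, and the job is handed in when it is done.

Besides the shell and the picture viewer there is one more tool, called after ">>>" in YAML: its name, and indented under it one key for each argument. apply_moves: Moves the arm, as the interface text tells. Its arguments: {"type":"object","properties":{"steps":{"type":"array","items":{"type":"number"}},"jaw":{"type":"number"},"newtons":{"type":"number"}},"required":["steps"]}

```bash
mkdir -p pics; python3 - <<'E'
from rig import *
import cv2
for n in ("top","side"):
    cv2.imwrite(f"pics/{n}0.png",get_image(n)[:,:,::-1]); print(n,calibration(n))
print(get_state())
E
```

```text
top {'fx': 382.42906066248827, 'fy': 382.42906066248827, 'cx': 313.94557133247844, 'cy': 197.11453156852403, 'xyz': array([ 0.44664758, -0.03624339,  0.98543855]), 'rotation': array([-0.70062548, -0.06952329,  0.06956377,  0.70671871])}
side {'fx': 393.7999837695653, 'fy': 393.7999837695653, 'cx': 320.3033163368894, 'cy': 198.9092267247035, 'xyz': array([0.46015893, 0.67631297, 0.73214334]), 'rotation': array([-0.10666647, -0.04551353,  0.40737986,  0.90586557])}
{'clock': 0.1, 'qpos': array([ 1.21502051e+00,  2.76524142e-01,  1.50601820e+00,  1.30823450e-05,
        1.36070189e+00, -1.20999943e-01]), 'qd': array([-0.00051454, -0.00228881, -0.00473798, -0.00132414, -0.0010904 ,
        0.00053789]), 'effort': array([ 7.73051142e-04, -4.17692149e+01, -2.46406353e+01, -4.84596683e-05,
        5.81167988e-03,  1.70911085e-05]), 'position': array([0.13359265, 0.55877516, 0.2305259 ]), 'ee_rot': array([-2.01214854e-04,  1.17119844e-01,  9.93117445e-01, -8.00928045e-04]), 'contact_force': array([-0.54344367, -0.54795283, -0.23038002]), 'moment': array([0.00728104, 0.03585559, 0.01966363]), 'gripper_force': 0.0, 'width': 0.08518248158840218}
```

View pics/top0.png

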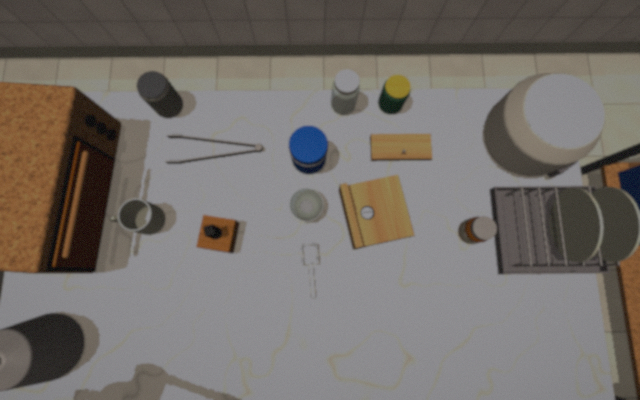

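View pics/side0.png

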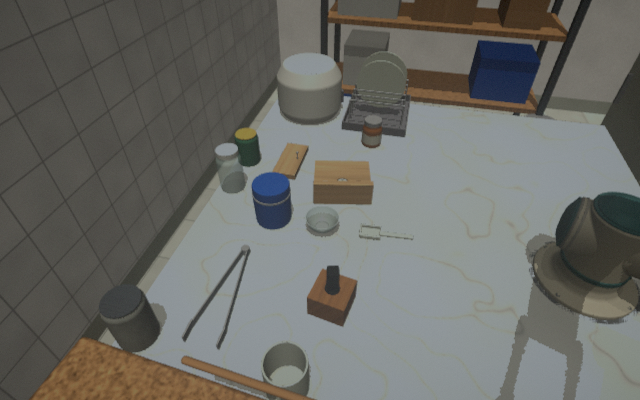

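The top view shows the block and driver near (217,233), the board with its cam at (367,213), and the panel on the board's left (~350,215). The side view shows the driver at (333,280) and the cam at (343,180). Next I'll zoom in on these.

```bash
cat > h.py <<'E'
from rig import *
import numpy as np, cv2
from scipy.spatial.transform import Rotation as R
def cam(n):
    c=calibration(n); w,x,y,z=c["rotation"] if np.shape(c["rotation"])==(4,) else R.from_matrix(c["rotation"]).as_quat()[[3,0,1,2]]
    return c,R.from_quat([x,y,z,w])
def pt(n,u,v,z):
    c,r=cam(n); d=r.apply([(u-c["cx"])/c["fx"],-(v-c["cy"])/c["fy"],-1]); o=np.array(c["xyz"])
    return o+d*(z-o[2])/d[2]
def pix(n,p):
    c,r=cam(n); q=r.inv().apply(np.array(p)-c["xyz"]); return c["cx"]-c["fx"]*q[0]/q[2], c["cy"]+c["fy"]*q[1]/q[2]
def crop(im,u0,v0,w,h,s): return cv2.resize(im[v0:v0+h,u0:u0+w],None,fx=s,fy=s,interpolation=cv2.INTER_CUBIC)
E
python3 - <<'E'
from h import *
t=cv2.imread("pics/top0.png"); s=cv2.imread("pics/side0.png")
a=np.hstack([crop(t,330,170,100,80,4),crop(t,180,195,100,80,4)])
b=np.hstack([crop(s,295,150,100,70,4),crop(s,290,255,100,70,4)])
cv2.imwrite("pics/c.png",np.clip(np.vstack([a,b])*1.5,0,255).astype('uint8'))
print(pt("top",217,234,.058),pt("top",213,231,.12),pt("top",367,213,.036),pt("side",343,180,.036),pt("side",333,268,.12))
E
```

```text
[0.54255047 0.19893747 0.058     ] [0.54302777 0.19256841 0.12      ] [ 0.59432967 -0.16995985  0.036     ] [ 0.59409179 -0.18044088  0.036     ] [0.54531516 0.19694213 0.12      ]
```

View pics/c.png

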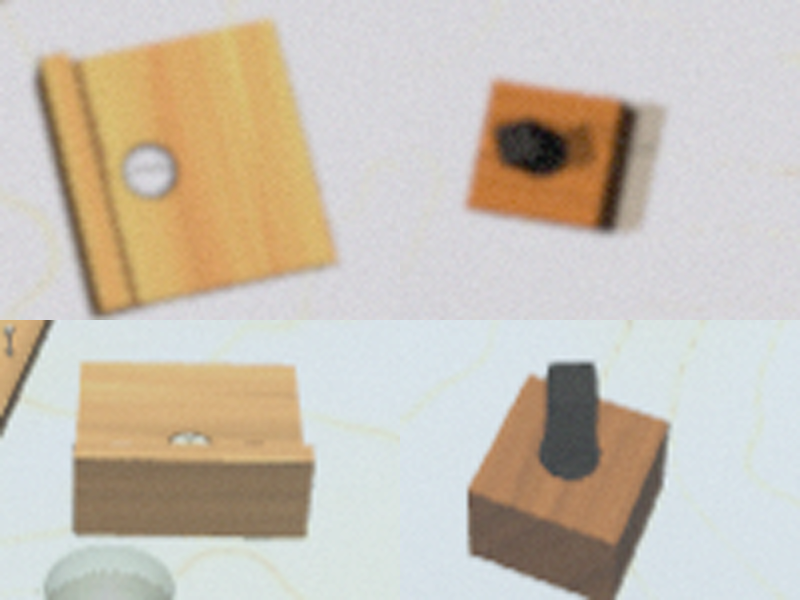

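```bash
python3 - <<'E'
from h import *
f=lambda x,y,z,u0,v0:pt("top",(x+.5)/4-.5+u0,(y+.5)/4-.5+v0,z)[:2]
B=np.array([f(x,y,.036,330,170) for x,y in((80,63),(272,20),(338,263),(137,303))])
P=np.array([f(x,y,.07,330,170) for x,y in((40,65),(68,52),(134,302),(97,313))])
K=np.array([f(x-400,y,.058,180,195) for x,y in((497,80),(627,103),(607,230),(468,208))])
C=f(149,171,.036,330,170)
for n,Q in(("board",B),("panel",P),("block",K)):
    e=np.diff(np.vstack([Q,Q[:1]]),axis=0)
    print(n,Q.mean(0),Q.round(4).tolist(),np.linalg.norm(e,axis=1).round(4),np.degrees(np.arctan2(e[:,1],e[:,0])).round(1))
print("cam",C,f(165,171,.036,330,170),f(133,171,.036,330,170))
g=lambda x,y,z:pt("side",(x+.5)/4-.5+290,(y-320+.5)/4-.5+255,z)[:2]
print("handle top side",g(572-400,364,.12),"base collar",g(570-400,449,.060), [g(x-400,y,.058) .round(4)for x,y in((531,376),(668,424),(614,545),(470,490))])
print("topview handle",f(517-400,140,.12,180,195),f(545-400,150,.06,180,195))
st=get_state();q=st["ee_rot"];print(R.from_quat([q[1],q[2],q[3],q[0]]).as_matrix().round(3))
# side cam/edge
g2=lambda x,y,z:pt("side",(x+.5)/4-.5+295,(y-320+.5)/4-.5+150,z)[:2]
print("board far corners side",g2(81,363,.036),g2(295,366,.036),"panel outer bottom",g2(73,533,0),g2(306,537,0))
E
```

```text
board [ 0.6024058  -0.20610681] [[0.6659, -0.1283], [0.693, -0.2519], [0.5372, -0.2849], [0.5136, -0.1594]] [0.1266 0.1593 0.1277 0.1554] [ -77.6 -168.1  100.6   11.5]
panel [ 0.58480584 -0.12557427] [[0.657, -0.1004], [0.665, -0.1178], [0.5118, -0.1532], [0.5055, -0.131]] [0.0192 0.1573 0.0231 0.1545] [ -65.2 -167.   105.9   11.4]
block [0.5442419 0.1988547] [[0.5904, 0.2331], [0.5755, 0.153], [0.4986, 0.1626], [0.5125, 0.2468]] [0.0815 0.0774 0.0854 0.0791] [-100.5  172.9   80.6  -10. ]
cam [ 0.59591936 -0.1697027 ] [ 0.59583191 -0.1797465 ] [ 0.5960068  -0.15965873]
handle top side [0.54724747 0.1913658 ] base collar [0.5453209  0.19810516] [array([0.5758, 0.1554]), array([0.499 , 0.1693]), array([0.5129, 0.2469]), array([0.5893, 0.2327])]
topview handle [0.54623722 0.20206703] [0.54691589 0.20134421]
[[-0.973  0.233 -0.001]
 [ 0.233  0.973 -0.002]
 [ 0.    -0.002 -1.   ]]
board far corners side [ 0.69352333 -0.25252749] [ 0.53730008 -0.28661329] panel outer bottom [ 0.66310244 -0.1059314 ] [ 0.50566068 -0.13978134]
```

>>> apply_moves:
  steps: [4,-3.5,0,1,7,-6.2,0,2,10,-8.8,0,3.5,13,-11.4,0,3.5,16,-14,0,3.5,19,-16.6,0,3.5,22,-19.3,0,3.5,25,-22,0,3.5]
  jaw: 0

```text
clock: 0.77
position: [0.3848, 0.3375, 0.2311]
ee_rot: [-0.0, 0.087, 0.996, -0.0]
contact_force: [0.5, 1.4, 1.5]
width: 0.0854
gripper_force: 0.0
```

>>> apply_moves:
  steps: [3,-2.6,0,0,6,-5.2,0,0,9,-7.8,0,0,12,-10.4,0,0,15,-13,0,0,16.1,-14,0,0,16.1,-14,-1,0,16.1,-14,-3,0]

```text
clock: 1.43
position: [0.5465, 0.1991, 0.2023]
ee_rot: [0.002, 0.088, 0.996, 0.001]
contact_force: [0.0, 0.1, -0.3]
width: 0.0855
gripper_force: 0.0
```

>>> apply_moves:
  steps: [0,0,-3,0,0,0,-6,0,0,0,-9,0,0,0,-11,0,0,0,-12.6,0,0,0,-12.6,0,0,0,-12.6,0]

```text
clock: 2.02
position: [0.5429, 0.1999, 0.0743]
ee_rot: [-0.002, 0.086, 0.996, -0.0]
contact_force: [1.3, -0.3, -0.4]
width: 0.0854
gripper_force: 0.0
```

>>> apply_moves:
  steps: [0,0,0,0,0,0,0,0,0,0,0,0,0,0,0,0,0,0,0,0,0,0,0,0,0,0,0,0,0,0,0,0]
  jaw: 255
  newtons: 60

```text
clock: 2.68
position: [0.5454, 0.1995, 0.0766]
ee_rot: [0.001, 0.087, 0.996, 0.0]
contact_force: [-1.4, -0.1, 5.6]
width: 0.0291
gripper_force: 58.8
```

>>> apply_moves:
  steps: [0,0,0,0,0,0,0,0,0,0,0,0,0,0,0,0]

```text
clock: 3.02
position: [0.5455, 0.1995, 0.0766]
ee_rot: [0.001, 0.087, 0.996, 0.0]
contact_force: [-1.0, -0.7, 6.3]
width: 0.0289
gripper_force: 58.8
```

```bash
python3 - <<'E'
from h import *
s=get_state(); print(s["width"],s["position"],s["moment"],s["contact_force"])
a=crop(get_image("side"),270,215,110,110,7)[:,:,::-1]
cv2.imwrite("pics/g.png",np.clip(a[:600]*1.6,0,255).astype('uint8'))
E
```

```text
0.028878644408397085 [0.54545226 0.19948008 0.07664148] [0.02966757 0.21838798 0.04260246] [-1.00081954 -0.74401726  6.27467437]
```

View pics/g.png

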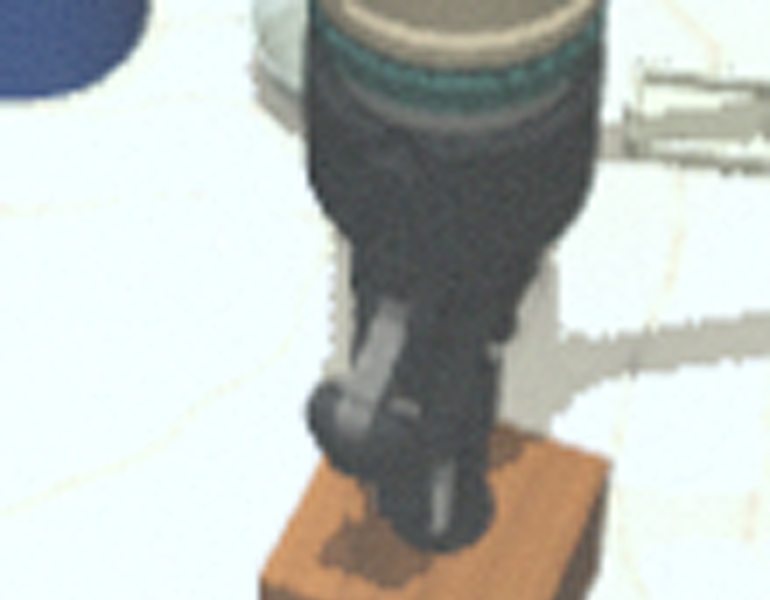

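```bash
python3 - <<'E'
from h import *
c=np.array([.5455,.1995,0]);y=np.array([np.cos(np.radians(80)),np.sin(np.radians(80)),0]);x=np.array([y[1],-y[0],0])
def s(p): u,v=pix("side",p); return ((u-270+.5)*7-.5, (v-215+.5)*7-.5)
for n,p in (("tip+y",c+.02*y+[0,0,.077]),("tip-y",c-.02*y+[0,0,.077]),("tip+x",c+.02*x+[0,0,.077]),("tip-x",c-.02*x+[0,0,.077]),("collar",c+[0,0,.06]),("htop",c+[0,0,.12]),("hi",c+[0,0,.2])): print(n,np.round(s(p)))
E
```

```text
tip+y [411. 528.]
tip-y [463. 423.]
tip+x [374. 452.]
tip-x [502. 498.]
collar [436. 510.]
htop [441. 381.]
hi [449. 187.]
```

```bash
python3 - <<'E'
from h import *
im=get_image("side")[:,:,::-1]; cv2.imwrite("pics/raw2.png",im)
a=crop(im,295,240,64,60,10)
a=(255*(a/255.)**.45).astype('uint8'); cv2.imwrite("pics/g2.png",a)
E
```

```text
(no output)
```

View pics/g2.png

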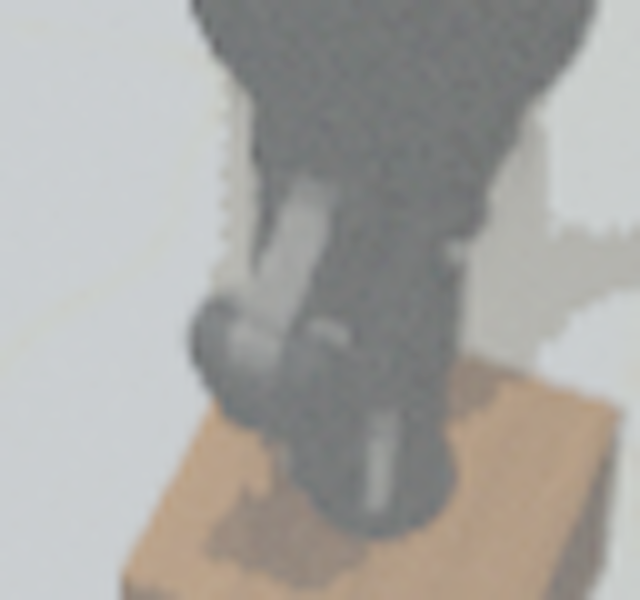

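The opening reads 28.9 mm on a 24 mm handle, so the handle's faces sit about 12° off my grip. The first side view suggests they are turned counterclockwise, so I'll regrip turned +12°.

>>> apply_moves:
  steps: [0,0,0,0,0,0,0,0,0,0,0,0,0,0,0,6,0,0,0,12,0,0,0,12,0,0,0,12]
  jaw: 110

```text
clock: 3.7
position: [0.5446, 0.1992, 0.0751]
ee_rot: [-0.0, -0.017, 1.0, -0.0]
contact_force: [-0.5, -0.1, 1.0]
width: 0.0485
gripper_force: 0.0
```

>>> apply_moves:
  steps: [0,0,0,0,0,0,0,0,0,0,0,0,0,0,0,0,0,0,0,0,0,0,0,0]
  jaw: 255
  newtons: 40

```text
clock: 4.2
position: [0.5449, 0.1993, 0.0754]
ee_rot: [0.0, -0.018, 1.0, 0.0]
contact_force: [0.5, -0.1, 0.9]
width: 0.0234
gripper_force: 40.3
```

The opening is now 23.4 mm, so the grip is flat on the faces. Next I'll lift and look at the blade.

>>> apply_moves:
  steps: [0,0,1,0,0,0,2.5,0,0,0,5,0,0,0,7.5,0,0,0,10,0,0,0,12,0,0,0,12,0,0,0,12,0]
  newtons: 60

```text
clock: 4.87
position: [0.5452, 0.1994, 0.1967]
ee_rot: [0.001, -0.018, 1.0, 0.0]
contact_force: [0.1, -0.4, -1.9]
width: 0.0235
gripper_force: 59.2
```

```bash
python3 - <<'E'
from h import *
s=get_state(); print(s["width"],s["position"],s["contact_force"])
im=get_image("side")[:,:,::-1]; cv2.imwrite("pics/raw3.png",im)
p=s["position"]
print([np.round(pix("side",p+[0,0,d])) for d in(0,-.031,-.066)])
a=crop(im,295,205,64,60,10)
a=(255*(a/255.)**.6).astype('uint8'); cv2.imwrite("pics/g3.png",a)
E
```

```text
0.023491752871119567 [0.54524586 0.19937779 0.19668819] [ 0.08712391 -0.35813526 -1.89186328]
[array([334., 242.]), array([333., 254.]), array([333., 265.])]
```

View pics/g3.png

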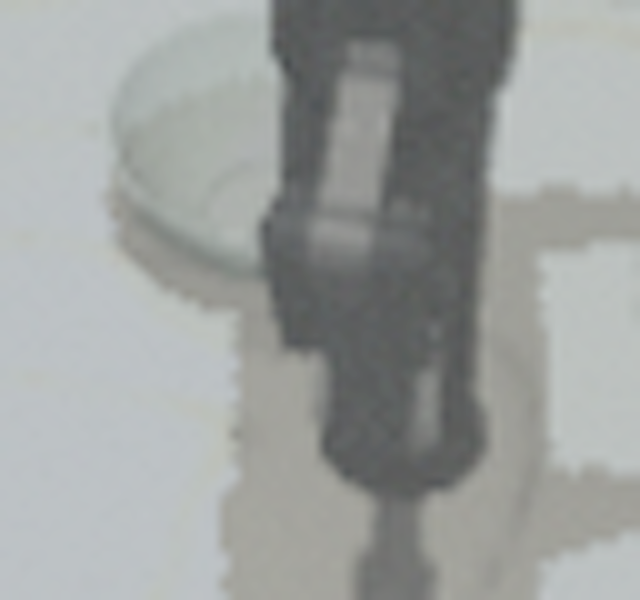

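The collar is at (395,450), with the shaft below it widening to a blade at (395,580) in crop pixels. The crop ends at the blade, so I'll measure the blade's width numerically in the same image.

```bash
python3 - <<'E'
import cv2
g=cv2.cvtColor(cv2.imread("pics/raw3.png"),cv2.COLOR_BGR2GRAY)
for r in range(251,274): print(r,g[r,322:350])
E
```

```text
251 [121 124 120 121 116 101  62  49  49  49  51  48  47  47  51  50  49  50
  50  52  73 111 116 117 114 109 104 119]
252 [121 122 122 121 122 118  99  54  51  50  50  47  47  48  47  50  51  52
  56  73 105 118 119 118 115 105 103 115]
253 [123 121 122 121 122 123 119  99  79  54  49  49  50  49  51  47  49  53
  76 107 119 118 119 117 116 104 106 114]
254 [121 121 121 122 121 123 121 119 112  96  67  56  54  51  53  70  99 100
 109 119 118 117 118 116 110 101 111 115]
255 [123 123 122 123 123 121 121 122 122 115  90  63  65  65  70  96 120 119
 119 119 117 119 116 117 108 101 112 117]
256 [122 121 123 124 122 124 120 122 122 117  90  66  69  70  78 107 119 119
 119 118 120 120 117 116 108 107 117 116]
257 [126 120 122 124 122 120 122 122 122 116  83  67  70  70  77 109 119 119
 121 118 119 120 118 114 109 110 117 118]
258 [124 123 122 122 123 122 122 123 121 116  84  69  69  69  76 105 119 118
 121 120 119 119 118 114 110 115 118 118]
259 [124 123 123 122 123 123 122 122 116 105  79  66  70  70  76 105 120 120
 119 121 117 118 116 115 113 117 119 118]
260 [123 123 124 123 125 122 
[... 936 characters left out ...]
116 122 124 122 123 122 123 122 124 123 123 122 120 122 121 120
 111 105 115 119 121 122 120 126 149 159]
269 [108 105  94 105 105 117 121 122 125 121 122 123 123 122 120 121 120 118
 113 113 119 121 122 122 121 130 161 161]
270 [104 101  93  92  82  92 101 108 115 122 124 121 123 123 121 122 122 118
 113 115 121 120 122 121 122 131 159 160]
271 [104 103 101  98  70  68  73  80  89 102 113 117 122 122 123 122 120 117
 115 118 121 120 122 122 122 132 160 159]
272 [103 102  99  97  72  69  67  66  64  75  86  90 104 115 116 121 118 116
 116 119 121 121 121 121 127 149 160 159]
273 [105 102 102 100  88  69  67  66  64  66  67  69  76  87  90 102 110 112
 119 121 122 122 124 125 149 160 159 158]
```

The blade is about 8 px (17 mm) wide in this view, so its width lies along world x at about 2°. The slot is at about 102°, so I need a turn of −80°. Next I'll refine the cam centre to sub-pixel.

```bash
python3 - <<'E'
from h import *
im=np.mean([get_image("top")[:,:,::-1].astype(float) for _ in range(4)],0)
cv2.imwrite("pics/top1.png",im)
a=im[195:232,350:386]; sat=a.max(2)-a.min(2); print(sat[8:28,6:28].astype(int))
w=np.clip(90-sat,0,70)/70
n,l,s,c=cv2.connectedComponentsWithStats((sat<65).astype('uint8')); k=l[17,17]; m=cv2.dilate((l==k).astype('uint8'),np.ones((3,3)))
v,u=np.nonzero(m); ww=w[v,u]; u0=(u*ww).sum()/ww.sum()+350; v0=(v*ww).sum()/ww.sum()+195
print(s[k],u0,v0,pt("top",u0,v0,.036), get_state()["clock"])
b=np.clip(1.3*crop(im.astype('uint8'),340,190,60,50,10).astype(float),0,255); cv2.imwrite("pics/camc.png",b)
E
```

```text
[[70 70 70 70 71 73 72 73 73 75 75 77 79 81 79 82 83 82 82 82 80 80]
 [69 70 69 71 72 73 73 71 73 70 71 73 74 76 80 80 81 82 83 82 80 80]
 [69 71 69 70 71 72 71 68 63 58 55 54 59 65 73 77 82 81 84 82 80 79]
 [69 69 70 70 70 69 65 54 40 28 22 22 26 37 50 65 74 79 82 83 82 80]
 [67 68 69 69 68 64 47 28 13  5  3  2  4  8 17 36 58 74 81 82 81 81]
 [66 69 70 69 64 49 25  7  1  2  3  2  3  1  2 12 37 64 79 83 82 80]
 [65 68 70 68 56 33 10  2  2  3  3  3  3  2  2  3 16 48 72 80 82 82]
 [65 68 69 66 47 19  3  2  2  3  2  3  3  3  1  1  7 31 65 80 82 82]
 [65 70 71 64 41 12  1  1  1  1  1  1  0  1  2  0  3 21 58 78 82 82]
 [64 67 69 63 40 12  1  1  0  0  1  1  1  1  2  1  2 17 54 75 82 82]
 [63 65 69 64 41 14  2  1  2  2  1  2  2  2  2  3  0 17 52 77 83 82]
 [62 66 68 66 46 19  3  1  2  2  3  3  4  3  3  2  2 20 56 77 81 80]
 [63 66 68 68 55 28  8  1  3  3  2  3  3  4  3  3  7 30 63 78 83 83]
 [62 67 69 69 64 44 19  6  1  2  2  2  3  2  1  3 17 48 69 80 82 82]
 [64 65 70 69 68 58 38 20  8  2  2  1  2  1  5 16 41 65 77 80 82 83]
 [64 63 69 71 70 65 57 45 30 17 10  9  7 14 22 43 64 73 79 80 81 82]
 [65 64 67 69 71 70 69 63 57 47 39 35 37 43 54 66 73 79 81 81 81 83]
 [68 64 65 70 71 71 71 69 70 67 65 64 67 67 72 76 78 80 81 81 83 82]
 [70 63 65 70 70 71 71 72 73 73 72 73 74 74 76 77 79 79 79 79 82 81]
 [71 63 64 69 69 70 71 72 73 73 74 74 75 77 77 78 80 81 81 80 81 83]]
[  9  10  16  16 191] 366.6264957264957 212.3120240870241 [ 0.59608475 -0.1690844   0.036     ] 5.1167[ WARN:0@1.929] global loadsave.cpp:1063 imwrite_ Unsupported depth image for selected encoder is fallbacked to CV_8U.
```

View pics/camc.png

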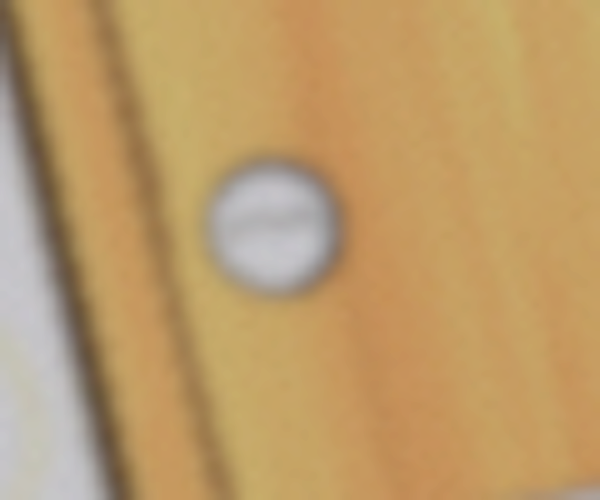

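The cam centre is at crop (275,228), about px (367,212.3), world (0.596,-0.169). Its faint slot line agrees with 102°. I'll move above it, turning −80°.

>>> apply_moves:
  steps: [0.4,-3,0,-7,0.8,-6,0,-14,1.2,-9,0,-21,1.6,-12,0,-28,2,-15,0,-35,2.5,-18,0,-42,3,-21,0,-49,3.4,-24,0,-56]

```text
clock: 5.78
position: [0.5785, -0.0421, 0.1942]
ee_rot: [-0.001, 0.456, 0.89, -0.0]
contact_force: [0.1, -0.0, -0.7]
width: 0.0233
gripper_force: 59.2
```

>>> apply_moves:
  steps: [0.5,-3,0,-7,1,-6,0,-14,1.4,-9,0,-21,1.7,-12,0,-24,1.7,-12.9,0,-24,1.7,-12.9,-2,-24,1.7,-12.9,-4,-24,1.7,-12.9,-4,-24]

```text
clock: 6.45
position: [0.5926, -0.1686, 0.1504]
ee_rot: [-0.005, 0.629, 0.777, -0.001]
contact_force: [0.2, 0.5, -1.7]
width: 0.0232
gripper_force: 59.3
```

>>> apply_moves:
  steps: [0,0,-1,0,0,0,-2,0,0,0,-2,0,0,0,-2,0]

```text
clock: 6.78
position: [0.5957, -0.1693, 0.1351]
ee_rot: [-0.0, 0.629, 0.778, -0.0]
contact_force: [-0.5, -0.0, -1.1]
width: 0.0235
gripper_force: 59.3
```

```bash
python3 - <<'E'
from h import *
s=get_state(); p=s["position"]; q=s["ee_rot"]; r=R.from_quat([q[1],q[2],q[3],q[0]]); print(p,r.as_matrix().round(3).tolist(),s["contact_force"],s["moment"])
im=np.mean([get_image("side")[:,:,::-1].astype(float) for _ in range(4)],0).astype('uint8'); cv2.imwrite("pics/raw4.png",im)
tip=p+[0,0,-.066]; print("tip pix",pix("side",tip),"shaft",pix("side",tip+[0,0,.03]),"collar",pix("side",tip+[0,0,.05]),"cam",pix("side",[.5962,-.1695,.036]))
b3=pix("side",np.array([.54525,.19938,.1967-.066+.004])); print("earlier blade pred",b3)
a=crop(im,310,145,64,50,12); cv2.imwrite("pics/g4.png",(255*(a/255.)**.6).astype('uint8'))
E
```

```text
[ 0.59569838 -0.16932435  0.13509256] [[-0.209, 0.978, -0.001], [0.978, 0.209, 0.0], [0.0, -0.0, -1.0]] [-0.48901408 -0.00308752 -1.09934881] [-0.05874152  0.03171557  0.00425594]
tip pix (np.float64(342.1754921997246), np.float64(172.97377123825228)) shaft (np.float64(342.63642930480734), np.float64(164.14551425623566)) collar (np.float64(342.9534741109574), np.float64(158.07320418910774)) cam (np.float64(341.52217021183196), np.float64(182.27626126541594))
earlier blade pred (np.float64(332.9686216831758), np.float64(264.16662038596405))
```

View pics/g4.png

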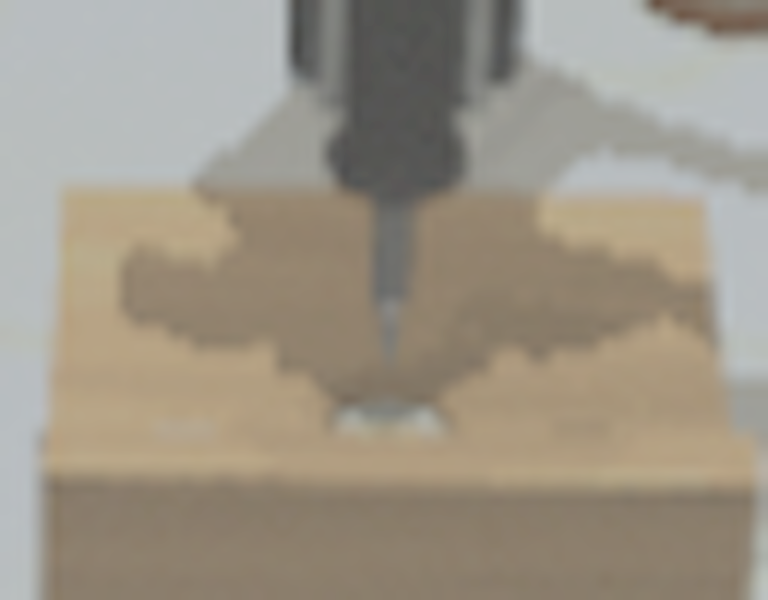

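The blade is edge-on with its tip at crop (392,360), right over the slot line (disc centre x≈390). I'll shift slightly along −y and descend in stages.

>>> apply_moves:
  steps: [0,-0.15,-1,0,0,-0.15,-2,0,0,-0.15,-2.9,0,0,-0.15,-2.9,0,0,-0.15,-2.9,0]

```text
clock: 7.4
position: [0.5949, -0.1709, 0.1049]
ee_rot: [-0.001, 0.629, 0.777, -0.0]
contact_force: [-0.1, -0.6, -1.5]
width: 0.0235
gripper_force: 59.3
```

>>> apply_moves:
  steps: [0,0,-0.2,0,0,0,-0.4,0,0,0,-0.5,0,0,0,-0.5,0,0,0,-0.5,0]

```text
clock: 7.82
position: [0.5959, -0.1712, 0.1015]
ee_rot: [0.0, 0.629, 0.777, 0.0]
contact_force: [-0.3, 0.2, -0.1]
width: 0.0234
gripper_force: 59.3
```

>>> apply_moves:
  steps: [0,0,-0.1,0,0,0,-0.2,0,0,0,-0.3,0,0,0,-0.3,0,0,0,-0.3,0]

```text
clock: 8.23
position: [0.5956, -0.1712, 0.0981]
ee_rot: [-0.0, 0.629, 0.777, -0.0]
contact_force: [-0.4, -0.2, -0.8]
width: 0.0234
gripper_force: 59.3
```

>>> apply_moves:
  steps: [0,0,-0.1,0,0,0,-0.2,0,0,0,-0.2,0,0,0,-0.2,0]

```text
clock: 8.57
position: [0.5956, -0.1712, 0.0961]
ee_rot: [-0.0, 0.629, 0.777, -0.0]
contact_force: [-1.2, -0.7, -0.1]
width: 0.0234
gripper_force: 59.4
```

>>> apply_moves:
  steps: [0,0,-0.1,0,0,0,-0.1,0,0,0,-0.1,0]

```text
clock: 8.82
position: [0.5957, -0.1713, 0.0954]
ee_rot: [-0.0, 0.629, 0.777, -0.0]
contact_force: [-1.2, -0.5, 0.1]
width: 0.0231
gripper_force: 59.7
```

The tip is on the slot floor (light contact). I'll turn clockwise and watch the moment.

>>> apply_moves:
  steps: [0,0,0,-3,0,0,0,-6,0,0,0,-9,0,0,0,-12,0,0,0,-12,0,0,0,-12]

```text
clock: 9.32
position: [0.5947, -0.1712, 0.0954]
ee_rot: [-0.001, 0.706, 0.708, -0.001]
contact_force: [-4.0, -0.4, 2.2]
width: 0.0235
gripper_force: 59.7
```

```bash
cat > m.py <<'E'
from rig import *
import numpy as np
s=get_state();q=s["ee_rot"];print(s["clock"],s["position"].round(4),"yaw",np.degrees(2*np.arctan2(q[2],q[1])-np.pi/2).round(1),"F",s["contact_force"].round(2),"M",s["moment"].round(3),s["width"])
E
python3 m.py
```

```text
9.3167 [ 0.5947 -0.1712  0.0954] yaw 0.1 F [-4.04 -0.39  2.22] M [ 0.042  0.854 -0.019] 0.0234616543192399
```

>>> apply_moves:
  steps: [-0.05,0,0,-3,-0.05,0,0,-6,-0.05,0,0,-9,-0.05,0,0,-12,-0.05,0,0,-12,-0.05,0,0,-12]

```text
clock: 9.82
position: [0.5945, -0.1711, 0.0954]
ee_rot: [-0.001, 0.776, 0.63, -0.0]
contact_force: [-4.5, 0.3, 3.3]
width: 0.0229
gripper_force: 59.8
```

```bash
python3 m.py
```

```text
9.8167 [ 0.5945 -0.1711  0.0954] yaw -11.8 F [-4.51  0.27  3.35] M [0.014 0.965 0.049] 0.022943070124723314
```

>>> apply_moves:
  steps: [-0.1,0,0,-3,-0.1,0,0,-6,-0.1,0,0,-9,-0.1,0,0,-12,-0.1,0,0,-12,-0.1,0,0,-12]

```text
clock: 10.32
position: [0.5942, -0.171, 0.0954]
ee_rot: [-0.0, 0.838, 0.546, 0.0]
contact_force: [-3.6, 0.2, 2.8]
width: 0.0234
gripper_force: 59.8
```

```bash
python3 m.py
```

```text
10.3167 [ 0.5942 -0.171   0.0954] yaw -23.8 F [-3.61  0.2   2.75] M [0.217 0.756 0.086] 0.023353546502016116
```

>>> apply_moves:
  steps: [0,0,0,-3,0,0,0,-6,0,0,0,-6,0,0,0,-6]

```text
clock: 10.65
position: [0.5941, -0.171, 0.0954]
ee_rot: [-0.0, 0.865, 0.501, -0.0]
contact_force: [-3.5, 2.4, 3.7]
width: 0.0233
gripper_force: 59.8
```

```bash
python3 m.py
```

```text
10.65 [ 0.5941 -0.171   0.0954] yaw -29.8 F [-3.51  2.35  3.72] M [0.2   0.857 0.034] 0.023266586197284993
```

>>> apply_moves:
  steps: [0,0,0,-2,0,0,0,-4,0,0,0,-4,0,0,0,-4]

```text
clock: 10.98
position: [0.5941, -0.171, 0.0954]
ee_rot: [-0.0, 0.882, 0.471, -0.0]
contact_force: [-3.8, 0.9, 3.4]
width: 0.0233
gripper_force: 59.9
```

```bash
python3 m.py
```

```text
10.9833 [ 0.5941 -0.171   0.0954] yaw -33.8 F [-3.76  0.89  3.42] M [0.265 0.912 0.104] 0.023271415606863664
```

```bash
cat > m.py <<'E'
from rig import *
import numpy as np
M=[];E=[];F=[]
for _ in range(5):
    get_image("top"); s=get_state(); M.append(s["moment"]);E.append(s["effort"][5]);F.append(s["contact_force"])
q=s["ee_rot"];print(round(s["clock"],2),s["position"].round(4),"yaw",np.degrees(2*np.arctan2(q[2],q[1])-np.pi/2).round(1),"F",np.mean(F,0).round(1),"M",np.mean(M,0).round(3),"sd",np.std(M,0)[2].round(3),"tau6",np.mean(E).round(3),np.std(E).round(3))
E
python3 m.py
```

```text
11.23 [ 0.5941 -0.171   0.0954] yaw -33.9 F [-4.1  1.8  4. ] M [0.412 0.958 0.064] sd 0.035 tau6 0.059 0.002
```

>>> apply_moves:
  steps: [0,0,0,-1,0,0,0,-2,0,0,0,-3,0,0,0,-3,0,0,0,-3]

```text
clock: 11.65
position: [0.5941, -0.171, 0.0954]
ee_rot: [-0.0, 0.895, 0.446, -0.0]
contact_force: [-4.4, 2.4, 4.9]
width: 0.0233
gripper_force: 60.0
```

```bash
python3 m.py
```

```text
11.9 [ 0.5941 -0.171   0.0954] yaw -37.0 F [-4.1  1.9  4.4] M [0.553 1.057 0.074] sd 0.034 tau6 0.075 0.001
```

Joint 6's torque is a clean gauge (sd 0.002), so I'll keep going in 3° steps and read that.

```bash
sed -i 's/range(5)/range(2)/' m.py; python3 m.py
```

```text
12.0 [ 0.5941 -0.171   0.0953] yaw -37.0 F [-4.5  2.6  4.4] M [0.579 1.066 0.096] sd 0.008 tau6 0.074 0.0
```

>>> apply_moves:
  steps: [0,0,0,-1,0,0,0,-2,0,0,0,-3,0,0,0,-3]

```text
clock: 12.33
position: [0.5941, -0.171, 0.0954]
ee_rot: [-0.0, 0.906, 0.422, -0.0]
contact_force: [-3.5, 2.0, 5.1]
width: 0.0235
gripper_force: 60.0
```

```bash
python3 m.py
```

```text
12.43 [ 0.5941 -0.1709  0.0953] yaw -40.0 F [-4.8  3.2  4.9] M [0.578 1.023 0.097] sd 0.007 tau6 0.091 0.012
```

>>> apply_moves:
  steps: [0,0,0,-1,0,0,0,-2,0,0,0,-3,0,0,0,-3]

```text
clock: 12.77
position: [0.594, -0.171, 0.0954]
ee_rot: [-0.0, 0.917, 0.398, -0.0]
contact_force: [-4.8, 2.9, 4.7]
width: 0.0234
gripper_force: 60.0
```

```bash
python3 m.py
```

```text
12.87 [ 0.594  -0.1709  0.0954] yaw -43.0 F [-4.4  2.1  4.7] M [0.581 1.061 0.086] sd 0.011 tau6 0.091 0.012
```

>>> apply_moves:
  steps: [0,0,0,-1,0,0,0,-2,0,0,0,-3,0,0,0,-4,0,0,0,-4]

```text
clock: 13.28
position: [0.594, -0.1709, 0.0954]
ee_rot: [-0.0, 0.931, 0.366, -0.0]
contact_force: [-4.6, 2.7, 4.9]
width: 0.0236
gripper_force: 60.0
```

```bash
python3 m.py
```

```text
13.38 [ 0.594  -0.1709  0.0953] yaw -47.0 F [-4.6  2.3  5. ] M [0.599 1.102 0.101] sd 0.002 tau6 0.095 0.012
```

>>> apply_moves:
  steps: [0,0,0,-1,0,0,0,-2,0,0,0,-3,0,0,0,-4,0,0,0,-4]

```text
clock: 13.8
position: [0.594, -0.1708, 0.0953]
ee_rot: [-0.0, 0.943, 0.334, -0.0]
contact_force: [-4.9, 3.3, 4.8]
width: 0.0232
gripper_force: 60.1
```

```bash
python3 m.py
```

```text
13.9 [ 0.594  -0.1708  0.0953] yaw -51.0 F [-5.   2.4  5. ] M [0.635 1.074 0.057] sd 0.008 tau6 0.109 0.012
```

>>> apply_moves:
  steps: [0,0,0,-1,0,0,0,-2,0,0,0,-3,0,0,0,-3,0,0,0,-3]

```text
clock: 14.32
position: [0.594, -0.1707, 0.0953]
ee_rot: [-0.0, 0.951, 0.309, -0.0]
contact_force: [-4.9, 2.5, 4.9]
width: 0.0233
gripper_force: 60.1
```

```bash
python3 m.py; python3 - <<'E'
from h import *
a=get_image("side")[:,:,::-1]; cv2.imwrite("pics/raw5.png",a)
t=get_image("top")[:,:,::-1]; cv2.imwrite("pics/top5.png",t)
t1=cv2.imread("pics/top1.png"); 
c=np.hstack([crop(t1,325,175,50,75,8),crop(t,325,175,50,75,8)]); cv2.imwrite("pics/cmp.png",np.clip(c*1.4,0,255).astype('uint8'))
E
```

```text
14.42 [ 0.594  -0.1708  0.0953] yaw -54.0 F [-3.8  3.2  4.7] M [0.645 1.083 0.101] sd 0.024 tau6 0.098 0.001
```

View pics/cmp.png

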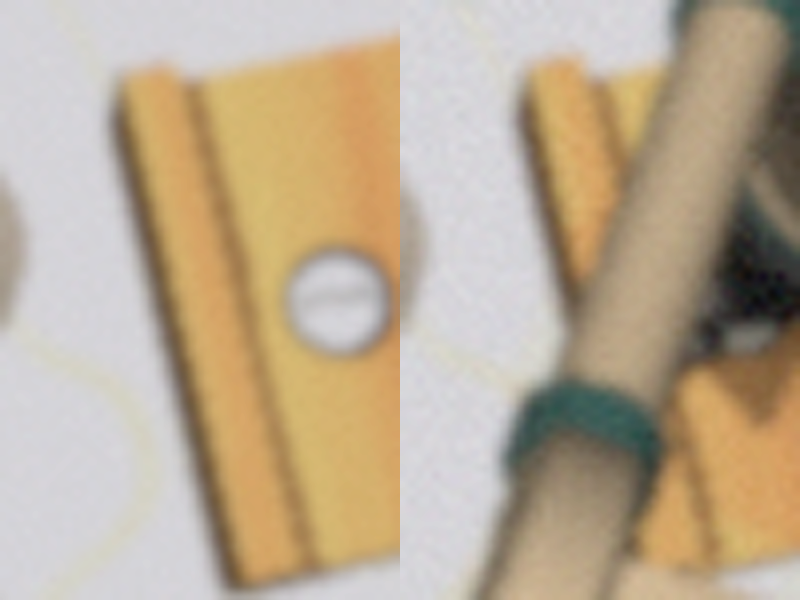

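The outer edge of the panel looks shifted right by about 0.8 px. I'll measure that by registration rather than by eye.

```bash
cat > gap.py <<'E'
from h import *
t1=cv2.imread("pics/top1.png",0).astype(np.float32)
t=np.mean([cv2.cvtColor(get_image("top"),cv2.COLOR_RGB2GRAY).astype(np.float32) for _ in range(3)],0)
def sh(r):
    o=[]
    for im in(t1,t):
        a=cv2.resize(im[r,332:348],None,fx=10,fy=1,interpolation=cv2.INTER_CUBIC).mean(0) if 0 else im[r,332:350]
        o.append(a)
    return o
d=[]
for r in range(190,206):
    x=np.arange(332,350); f=[]
    for im in(t1,t):
        k=int(round(340.5+(r-190)*.25)) ; a=im[r,k-6:k+6]; up=np.interp(np.arange(0,11,.05),np.arange(12),a)
        i=up.argmin(); seg=up[:i]; h=(seg[:20].mean()+up[i])/2; f.append(k-6+.05*np.argmax(up<h))
    d.append(f[1]-f[0])
print("edge shift px",np.round(d,2),"median",np.median(d), "mm/px",(np.linalg.norm(pt("top",340,200,.035)-pt("top",341,200,.035))*1e3).round(2))
E
python3 gap.py; python3 m.py
```

```text
edge shift px [0.8  0.8  0.95 1.   0.9  1.   0.95 0.95 0.8  0.9  0.9  0.95 0.75 0.9
 0.85 0.9 ] median 0.9000000000000341 mm/px 2.53
14.77 [ 0.594  -0.1708  0.0954] yaw -54.0 F [-4.7  2.3  4.8] M [0.667 1.099 0.092] sd 0.008 tau6 0.097 0.0
```

The panel has moved about 2.1 mm, so it is nearly home. From here I'll use 2° steps.

>>> apply_moves:
  steps: [0,0,0,-1,0,0,0,-2,0,0,0,-2,0,0,0,-2]

```text
clock: 15.1
position: [0.594, -0.1707, 0.0953]
ee_rot: [-0.001, 0.956, 0.292, -0.0]
contact_force: [-4.6, 3.0, 5.5]
width: 0.0235
gripper_force: 60.1
```

```bash
python3 m.py
```

```text
15.2 [ 0.5939 -0.1707  0.0953] yaw -56.0 F [-4.4  3.3  4.4] M [0.687 1.057 0.079] sd 0.022 tau6 0.1 0.001
```

>>> apply_moves:
  steps: [0,0,0,-1,0,0,0,-2,0,0,0,-2,0,0,0,-2]

```text
clock: 15.53
position: [0.594, -0.1707, 0.0953]
ee_rot: [-0.001, 0.961, 0.276, -0.0]
contact_force: [-4.6, 3.0, 5.0]
width: 0.0234
gripper_force: 60.1
```

```bash
python3 m.py
```

```text
15.63 [ 0.594  -0.1707  0.0954] yaw -58.0 F [-4.1  1.9  5. ] M [0.732 1.072 0.109] sd 0.045 tau6 0.109 0.001
```

>>> apply_moves:
  steps: [0,0,0,-1,0,0,0,-2,0,0,0,-2,0,0,0,-2]

```text
clock: 15.97
position: [0.5939, -0.1706, 0.0954]
ee_rot: [-0.001, 0.966, 0.259, -0.0]
contact_force: [-4.5, 3.3, 6.4]
width: 0.0234
gripper_force: 60.1
```

```bash
python3 m.py; python3 gap.py
```

```text
16.07 [ 0.594  -0.1706  0.0953] yaw -60.0 F [-4.5  2.4  5.3] M [0.759 1.09  0.136] sd 0.006 tau6 0.133 0.001
edge shift px [1.05 1.   1.1  1.2  1.25 1.2  1.1  1.1  1.15 1.05 0.95 1.   1.1  1.1
 1.05 1.05] median 1.0999999999999943 mm/px 2.53
```

Torque is now climbing: 0.100, 0.109, 0.133. I'll take smaller steps.

>>> apply_moves:
  steps: [0,0,0,-0.5,0,0,0,-1,0,0,0,-1,0,0,0,-1]

```text
clock: 16.55
position: [0.5939, -0.1706, 0.0954]
ee_rot: [-0.001, 0.968, 0.25, -0.0]
contact_force: [-5.3, 3.7, 5.1]
width: 0.0234
gripper_force: 60.1
```

```bash
python3 m.py
```

```text
16.65 [ 0.5939 -0.1706  0.0953] yaw -61.0 F [-5.2  3.4  5.1] M [0.701 1.107 0.133] sd 0.011 tau6 0.149 0.0
```

>>> apply_moves:
  steps: [0,0,0,-0.5,0,0,0,-1,0,0,0,-1,0,0,0,-1]

```text
clock: 16.98
position: [0.5939, -0.1706, 0.0953]
ee_rot: [-0.001, 0.97, 0.242, -0.0]
contact_force: [-4.7, 3.3, 5.2]
width: 0.0235
gripper_force: 60.1
```

```bash
python3 m.py
```

```text
17.08 [ 0.5939 -0.1706  0.0954] yaw -62.0 F [-4.5  2.8  5.1] M [0.734 1.101 0.16 ] sd 0.007 tau6 0.158 0.0
```

>>> apply_moves:
  steps: [0,0,0,-0.5,0,0,0,-1,0,0,0,-1,0,0,0,-1]

```text
clock: 17.42
position: [0.5939, -0.1705, 0.0954]
ee_rot: [-0.001, 0.972, 0.234, -0.0]
contact_force: [-4.2, 3.5, 5.0]
width: 0.0231
gripper_force: 60.1
```

```bash
python3 m.py
```

```text
17.52 [ 0.5939 -0.1705  0.0954] yaw -63.0 F [-4.4  3.6  4.9] M [0.779 1.12  0.18 ] sd 0.018 tau6 0.172 0.0
```

Snug at about +0.075 N m over loose, so I'm stopping here. I'll back off within the slot play and lift out.

>>> apply_moves:
  steps: [0,0,0,2,0,0,0,4,0,0,0,6,0,0,0.3,6,0,0,0.8,6,0,0,1.5,6,0,0,3,6,0,0,5,6]

```text
clock: 18.18
position: [0.5952, -0.172, 0.1453]
ee_rot: [0.001, 0.959, 0.284, 0.0]
contact_force: [0.4, -0.5, -0.7]
width: 0.0235
gripper_force: 59.4
```

>>> apply_moves:
  steps: [0,0,2,0,0,0,4,0,0,0,5,4,0,0,5,11,-0.5,2,5,18,-1,5,5,25,-1.5,8,5,32,-2,11,5,39]

```text
clock: 18.85
position: [0.5761, -0.0613, 0.1965]
ee_rot: [0.002, 0.808, 0.59, 0.002]
contact_force: [0.4, 0.2, -0.6]
width: 0.0231
gripper_force: 59.4
```

>>> apply_moves:
  steps: [-0.5,3,0,7,-1,6,0,14,-1.5,9,0,21,-2,12,0,28,-2.3,15,0,35,-2.6,18,0,42,-2.8,21,0,49,-2.9,24,0,56]

```text
clock: 19.52
position: [0.5471, 0.1803, 0.1968]
ee_rot: [0.002, 0.436, 0.9, 0.002]
contact_force: [0.8, 0.2, -1.1]
width: 0.0231
gripper_force: 59.4
```

>>> apply_moves:
  steps: [0,1,0,7,0,1.5,0,14,0,2,0,21,0,2,0,28,0,2,0,35,0,2,0,42,0,2,0,49,0,2,0,54]

```text
clock: 20.18
position: [0.5475, 0.199, 0.1966]
ee_rot: [0.003, -0.02, 1.0, 0.0]
contact_force: [-0.6, -0.2, -0.0]
width: 0.0233
gripper_force: 59.4
```

>>> apply_moves:
  steps: [0,0,0,0,0,0,0,0]

```text
clock: 20.35
position: [0.5468, 0.1989, 0.1962]
ee_rot: [0.002, -0.016, 1.0, 0.0]
contact_force: [0.3, 0.1, -0.7]
width: 0.0233
gripper_force: 59.4
```

```bash
python3 m.py; python3 gap.py
```

```text
20.45 [0.5462 0.1988 0.1959] yaw 91.9 F [ 0.6  0.7 -1. ] M [ 0.025 -0.051  0.001] sd 0.009 tau6 0.002 0.009
edge shift px [1.05 1.   1.15 1.2  1.15 1.2  1.1  1.15 1.15 1.1  1.   1.05 1.   1.1
 1.   0.95] median 1.1000000000000227 mm/px 2.53
```

The panel is still home. Next I'll lower the driver into the block.

>>> apply_moves:
  steps: [-0.1,0.05,-2,0,-0.1,0.05,-4,0,-0.1,0.05,-6,0,-0.1,0.05,-7.5,0,-0.1,0.05,-9,0,-0.1,0.05,-10.5,0,-0.1,0.05,-11.5,0,-0.1,0.05,-11.5,0]

```text
clock: 21.27
position: [0.5433, 0.199, 0.0782]
ee_rot: [-0.002, -0.018, 1.0, -0.0]
contact_force: [-0.3, -1.1, -0.4]
width: 0.0235
gripper_force: 59.3
```

>>> apply_moves:
  steps: [0,0,-0.2,0,0,0,-0.4,0,0,0,-0.4,0,0,0,-0.4,0]

```text
clock: 21.6
position: [0.5447, 0.1994, 0.077]
ee_rot: [0.001, -0.018, 1.0, 0.0]
contact_force: [-0.1, -0.7, -1.1]
width: 0.0232
gripper_force: 59.4
```

>>> apply_moves:
  steps: [0,0,-0.1,0,0,0,-0.2,0,0,0,-0.2,0,0,0,-0.2,0]

```text
clock: 21.93
position: [0.5447, 0.1994, 0.0754]
ee_rot: [0.001, -0.018, 1.0, 0.0]
contact_force: [-0.1, 0.4, 6.1]
width: 0.0241
gripper_force: 60.0
```

>>> apply_moves:
  steps: [0,0,0,0,0,0,0,0,0,0,0,0,0,0,0,0,0,0,0,0,0,0,0,0]
  jaw: 100

```text
clock: 22.43
position: [0.5442, 0.1992, 0.0741]
ee_rot: [-0.0, -0.018, 1.0, 0.0]
contact_force: [-0.3, -0.4, 1.1]
width: 0.0517
gripper_force: 0.0
```

>>> apply_moves:
  steps: [0,0,1,0,0,0,3,0,0,0,6,0,0,0,9,0,0,0,12,0,-3,0,15,0,-6,2,16,0,-9,4,16,0]

```text
clock: 23.1
position: [0.4556, 0.2397, 0.2387]
ee_rot: [0.004, -0.017, 1.0, 0.001]
contact_force: [0.3, 0.1, -0.9]
width: 0.0519
gripper_force: 0.0
```

>>> apply_moves:
  steps: [-3,3,0,0,-6,6,0,0,-9,9,0,0,-12,12,0,0,-12,12,0,0,-12,12,0,0]

```text
clock: 23.6
position: [0.3325, 0.3606, 0.2352]
ee_rot: [0.0, -0.02, 1.0, 0.0]
contact_force: [0.7, -0.1, -0.0]
width: 0.0518
gripper_force: 0.0
```

```bash
python3 m.py; python3 gap.py; python3 - <<'E'
from h import *
t=get_image("top")[:,:,::-1]; s=get_image("side")[:,:,::-1]
c=np.vstack([np.hstack([crop(t,330,170,100,75,4),crop(t,180,195,100,75,4)]),np.hstack([crop(s,295,150,100,75,4),crop(s,290,250,100,75,4)])])
cv2.imwrite("pics/fin.png",np.clip(c*1.4,0,255).astype('uint8'))
E
```

```text
23.7 [0.3347 0.359  0.2348] yaw 92.1 F [ 0.6 -0.   0.5] M [-0.014  0.006  0.019] sd 0.009 tau6 0.015 0.012
edge shift px [1.05 1.   1.1  1.25 1.2  1.1  1.05 1.1  1.15 1.1  0.95 1.1  1.1  1.05
 1.05 0.95] median 1.099999999999966 mm/px 2.53
```

View pics/fin.png

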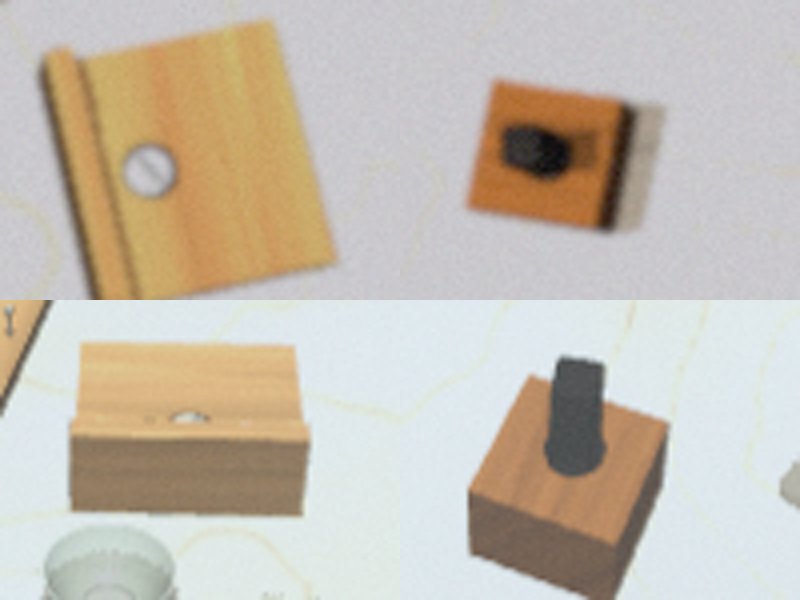

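The final view shows the cam slot turned (149,170), the panel against the board, and the driver upright in the block with its collar at (575,455). I'm handing it in.

```bash
python3 -c "
from rig import *
print(sign_off())"
```

```text
the job is handed in; nothing more can be done
None
```

I turned the cam lock until it was snug, which drew the panel up tight against the board. The driver is back upright in its block, and the job is handed in; sign-off returned no verdict.

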